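Close the tub carrier's swing bar and lock it with its drop pin

ROBOT

A 6-joint arm with a two-finger parallel gripper is mounted at the origin on a cart in front of the work surface, level with it; the furniture and walls round the work are solid. World frame = base frame: x ahead of the robot, y to its left, z up, the work surface at z = 0. Lengths are in m, angles in degrees, forces in N, time in s.
With the tool pointing down it reaches from about 0.3 to 0.75 m from the base axis. Payload 8.5 kg.
Tool frame: the origin (TCP) lies on the centre line of the jaws, within the pads' length; the fingertips stand env.tips_ahead ahead of it and the grasp point (between the pads) lies 8 mm behind it (env.tips_ahead is the distance from the TCP to the fingertips, in m); z points along the fingers, y is the direction in which the jaws open and shut (so a half turn about z gives the same grasp; the last joint's range is limited). The gripper opens to 85 mm and grips with 20 to 120 N. Pads are 22 mm wide; open, the fingers measure 114 mm over their backs; the gripper's body (76 mm by 85 mm) begins 54 mm behind the grasp point. The pads swing forward as they close: fully open they stand 13 mm farther back than shut.
Start: joints at [59.685, 21.807, 74.336, -0, 83.858, -12.336], TCP at [0.17, 0.523, 0.242] pointing down, gripper open.
Joint ranges: [-178.18, 178.18], [-50.72, 133.34], [12.68, 142.11], [-81.47, 261.47], [9.98, 163.14], [-165.26, 165.26]. Speed limits (degrees/s): [136.94, 136.94, 180, 180, 180, 180].

INTERFACE

Orientations are given as a 3x3 rotation matrix whose columns are the frame's x, y, z axes.
In Python, from rig import env gives the robot as it stands.
- The arm moves only by the tool servo_tool, never from a script. Its argument "commands" is a list of rows, each an object with "linear": the shift along the tool's x, y, z in mm, a list of three; "angular": the turn, a rotation vector about the tool's x, y, z in degrees, a list of three; "gripper": the opening, from -1 (shut) to 1 (fully open). In form: [{"linear": [x, y, z], "angular": [rx, ry, rz], "gripper": gripper}, ...]. A call has 1 to 20 rows; each row is the pose to reach, as a shift and turn from the pose commanded when the call began, along the tool's axes at that moment; what a row does not reach only later rows make up. A row lasts 1/10 s, in which the tool goes at most 50 mm and 8.59 degrees, less where a joint would pass 70% of its speed; a pose out of reach is approached as far as the arm can. A call with a gripper value outside its range is refused whole. The fingers move at their own pace and stop on an object; "force" is the grip in N (left out, the last holds). Time passes only in rows, so rows that repeat a pose let the fingers close. It gives the time, the measured TCP pose, the force and the opening at its end, in the units of the state.
- env.observe(): the state, without advancing time (a new reading comes with each control period).
- env.get_image(name): name is "scene" or "top" or "wrist"; returns a dict with "frame" (400x640x3 uint8, blue, green, red), "fx", "fy", "cx", "cy" (pixels), "k1" (the pictures are not rectified: a ray, as slopes to the right and down, at radius r is drawn at 1 + k1 r^2 times it, then the intrinsics apply), "cam_to_world" (4x4, takes a point from camera to world coordinates); the wrist camera has in their place "T_tool_cam" (4x4, takes a point from camera to tool coordinates, whose origin is the TCP and whose axes are the flange's). Camera axes: x right, y up, looking along -z (the intrinsics and any distortion apply to the point x, -y, -z); pixel columns grow to the right and rows downward; lengths in m; the calibration is good to about 2 mm. A picture is of the moment at which its call begins: read the wrist's pose just before it. There is no depth.
- env.close_job(): hands the job in, once; it reports no verdict.
Trained networks look in a picture, given as the dict that the camera call returned (one of the last four; its "shot" number tells which), for a name from the list of things; names that differ only in an ending like _2 or _b are one class to them, and where a whole thing is asked for, a point or a joint stands for the part that bears it (a point fixed in the world has none). Each returns a list of dicts, best first, with "confidence" (0 to 1); they miss things now and then, are a little off and sometimes report something else, mostly with a low value. They report only what shows in the picture. A call takes as long as a camera call.
- env.trace(picture, query): "pixels" (400x640 bool, what is visible of it) and "extent" ([left, top, right, bottom] in pixels, round what is visible of it).
The state is a dict: "time_s": time; "q": joint angles; "qvel": joint speeds; "joint_efforts": joint torques, N m; "position": TCP position; "tool_rot": TCP orientation; "ft_force": force on the tool from outside, world axes, zero at the start; "wrist_torque": the same for the moment, N m; "grip_width": finger opening in m.
Only numpy, scipy, OpenCV 4.12 (cv2) and the standard library are available. Lean on these libraries where they do the work, as an engineer would, in place of code of your own. Each camera call takes 0.05 s, during which the arm holds its last target.

TASK

Swing the bar of the tub carrier shut against the two lidded tubs, then take the drop pin out of the wooden block and pass it down through the bracket's upper ear, the eye at the end of the bar and the lower ear, until its collar sits down on the upper ear and the bar is locked. The rubber pads hold the bar a little short of the holes and the bracket may be bolted anywhere along its slots, so feel the pin in and let its tapered point draw the bar home, gently: keep the contact force on bar and bracket under 25 N in all, side squeeze included. Let go of the pin, and leave the cup, the bottle, the open tub and the loose lid where they are.

Things in the scene. Friction and masses are not known exactly. Their poses are not given: they have to be found in the camera images.
- carrier: Grey steel tray 318 x 140 mm standing fast on the table, two lidded tubs in it (70 mm high), a swing bar across its front, hinged on a post (75 mm high) at one end; at the other end a bracket with two ears. Origin: on the table under the middle between the tubs; x from the open front to the back rim, y along the row of tubs toward the hinge, z up.
- bracket_mark (a point): Inner end of the bracket's adjusting range: carrier x -60, y -124 mm, at the upper ear's top, 66 mm up. The bracket is bolted in slots and stays put; its hole lies 3 to 27 mm from here away from the hinge (carrier -y), not measured; same x. Two level ears 36 x 34 mm, 6 mm thick, 16 mm apart, lower underside 38 mm up, 13 mm round holes in line, front open, web 18 mm behind the holes.
- bar (a joint): Angle of the swing bar on its hinge (rad), grows as it opens to the front; 0: its rubber pads touch the tubs (the give of the rubber beyond that is not in this value). The bar is a flat 9 mm thick, 45 to 59 mm above the table, and stays where it is left (drag about 0.4 N at the eye). Let go at 0, its eye stands 2.8 mm in front of the line of the bracket's holes.
- bar_hinge (a point): Point on the hinge axis at mid-height of the bar, 52 mm above the table, at carrier x -60, y +118 mm (242 mm along carrier y from bracket_mark). Fixed to the carrier.
- bar_eye (a point): Centre of the eye at the bar's free end, 257 mm from the hinge axis, 52 mm above the table. The eye is 10 mm thick, 30 mm across, 58 mm along the bar; its slot is 13 mm across and 39 mm along the bar, to meet the bracket's holes wherever it is bolted. Pushed in past the touch of the pads the rubber resists, about 0.9 N per mm at the eye, and springs back; stop 3 mm past the line of the holes.
- bar_mid (a point): Point in the middle of the bar's thickness and height, 130 mm from the hinge axis, 52 mm above the table: a good place to push.
- pin_grip (a point): Centre of the pin's black round grip, 22 mm in diameter and 40 mm high, upright. Parked, it stands 88 mm above the table; seated in the bracket, 94 mm. The pin weighs about 120 g.
- pin_seat (a point): Centre of the underside of the pin's steel collar (28 mm in diameter, 4 mm thick), 28 mm below the middle of the grip, on the pin's axis; the pin's z axis points up along it. The collar now rests on the wooden block.
- pin_tip (a point): Tip of the pin, 43 mm below the underside of its collar. The shank is 12 mm in diameter down to 32 mm below the collar, then tapers evenly to 5 mm at the tip.
- pin_block: Wooden block 66 x 104 mm, 60 mm high, fixed. Origin: centre of its underside. The pin hangs by its collar in a 16 mm hole, 52 mm deep, at x = 0, y = +22 mm of the block; two smaller empty holes lie beside it.
- cup: Steel measuring cup, 72 mm in diameter, 82 mm high; leave it alone. Origin: centre of its underside.
- amber_bottle: Small amber bottle with a screw cap, 42 mm in diameter, 85 mm high; leave it alone. Origin: centre of its underside.
- open_tub: Open tub of gel, 96 mm in diameter, 55 mm high; leave it alone. Origin: centre of its underside.
- spare_lid: Loose tub lid lying open side up, 98 mm in diameter, 16 mm high; leave it alone. Origin: centre of its underside.

How it is judged (in metres and radians):
On the way, in this order (a step that is already met when the one before it is completed fails the run):
1. the bar is swung shut against the tubs (value of joint bar below 0.006 rad), for 0.2 s.
2. the point of the pin is through the upper ear (z of pin_tip in the frame of carrier below 0.056 m and x of pin_tip in the frame of carrier between -0.066 and -0.054 m and y of pin_tip in the frame of carrier between -0.157 and -0.121 m), for 0.1 s.
At the end, for the whole second after the job is handed in: Pin upright (0.08 rad) and at rest, let go, through both ears and the eye: collar underside 64 to 68 mm above the table, within 4 mm (carrier x) and 15 mm (carrier y) of x -60, y -139 mm; bar held in by it: its eye carrier x -63.5 to -57 mm (x of bar_eye in the frame of carrier between -0.0635 and -0.057 m and z of pin_seat in the frame of carrier between 0.064 and 0.068 m and x of pin_seat in the frame of carrier between -0.064 and -0.056 m and y of pin_seat in the frame of carrier between -0.154 and -0.124 m and angle between pin_seat's own z axis and vertical below 0.08 rad and linear speed of pin below 0.02 m/s); the robot touches nothing.
It fails at once if the pin is forced: more than 25 N between the pin and the bracket, bar or carrier (contact force between pin and carrier above 25 N).
It fails at once if the robot presses on the carrier, bar or bracket with more than 25 N (contact force between any of the fingers, the arm and carrier above 25 N).
It fails at once if the cup, bottle, open tub or loose lid is pushed more than 20 mm from its place (distance of any of cup, amber_bottle, open_tub, spare_lid from where it was at the start of the episode above 0.02 m).
It also fails if it takes over 72 s, if anything falls off the work surface, if the arm or the gripper's body presses on something with over 40 N, if the wrist force passes 120 N, or if a joint passes its speed limit or range.

## Working session

There is one attempt and no reset: what is moved stays moved. The work goes in short steps, Python scripts to look and compute and a tool call to move; the robot and the scene stay as the last step left them, time stands still between calls to the robot, and variables do not carry over. Pictures are saved under pics/ and viewed, and the job is handed in when it is done.

Besides the shell and the picture viewer there is one more tool, called after ">>>" by a JSON object that holds its "fn" and its "kwargs", one argument or row to a line. servo_tool: Moves the arm, as the interface text tells. Its arguments: {"type":"object","properties":{"commands":{"type":"array","items":{"type":"object","properties":{"linear":{"type":"array","items":{"type":"number"}},"angular":{"type":"array","items":{"type":"number"}},"gripper":{"type":"number"}}}},"force":{"type":"number"}},"required":["commands"]}

```bash
ls; mkdir -p pics; cat > h.py <<'E'
import numpy as np, cv2
from rig import env
def snap(name,fn=None):
    s=env.observe()
    p=env.get_image(name)
    if fn: cv2.imwrite('pics/'+fn,p['frame'])
    return s,p
def ctw(p,s=None):
    if 'cam_to_world' in p: return np.array(p['cam_to_world'])
    T=np.eye(4);T[:3,:3]=np.array(s['tool_rot']);T[:3,3]=s['position']
    return T@np.array(p['T_tool_cam'])
def ray(p,uv,s=None):
    K=np.array([[p['fx'],0,p['cx']],[0,p['fy'],p['cy']],[0,0,1.]])
    a=cv2.undistortPoints(np.array([[uv]],float),K,np.array([p['k1'],0,0,0,0.]),None,None,None) if False else cv2.undistortPoints(np.array([[uv]],float),K,np.array([p['k1'],0,0,0.]))
    x,y=a[0,0]
    M=ctw(p,s)
    d=M[:3,:3]@np.array([x,-y,-1.])
    return M[:3,3],d
def atz(p,uv,z,s=None):
    o,d=ray(p,uv,s); return o+d*(z-o[2])/d[2]
def proj(p,X,s=None):
    M=ctw(p,s); c=np.linalg.inv(M)@np.append(X,1)
    x,y=c[0]/-c[2],-c[1]/-c[2]; r=x*x+y*y; f=1+p['k1']*r
    return np.array([p['fx']*x*f+p['cx'],p['fy']*y*f+p['cy']])
E
python3 - <<'E'
from h import *
for n in ['scene','top','wrist']:
    s,p=snap(n,n+'0.png')
    print(n,{k:(np.round(v,3).tolist() if k!='frame' else 0) for k,v in p.items()})
print(env.tips_ahead); print(s)
E
```

```text
pics
scene {'frame': 0, 'fx': 377.035, 'fy': 377.035, 'cx': 329.23, 'cy': 194.94, 'k1': 0.024, 'cam_to_world': [[0.84, 0.406, -0.359, 0.126], [-0.542, 0.627, -0.56, -0.638], [-0.002, 0.665, 0.747, 0.964], [0.0, 0.0, 0.0, 1.0]], 'shot': 1}
top {'frame': 0, 'fx': 442.223, 'fy': 442.223, 'cx': 318.795, 'cy': 200.628, 'k1': -0.12, 'cam_to_world': [[-0.021, 0.998, -0.065, 0.456], [-1.0, -0.02, 0.017, 0.029], [0.016, 0.065, 0.998, 1.463], [0.0, 0.0, 0.0, 1.0]], 'shot': 2}
wrist {'frame': 0, 'fx': 298.594, 'fy': 298.594, 'cx': 321.422, 'cy': 205.765, 'k1': -0.044, 'T_tool_cam': [[-0.0, 0.955, 0.297, 0.077], [1.0, 0.0, -0.0, 0.001], [-0.001, 0.297, -0.955, -0.131], [0.0, 0.0, 0.0, 1.0]], 'shot': 3}
0.011
{'time_s': 0.1, 'q': array([ 5.96849861e+01,  2.18369492e+01,  7.43771820e+01, -2.50725658e-03,
        8.38581880e+01, -1.23354422e+01]), 'qvel': array([-0.09496655, -0.15764895, -0.15932699, -0.00418426,  0.05500153,
        0.1192092 ]), 'joint_efforts': array([ 3.30385832e-03, -4.49222267e+01, -2.31656206e+01, -1.98790503e-04,
        3.65313419e-03, -3.48227900e-05]), 'position': array([0.16965978, 0.52292883, 0.24179421]), 'tool_rot': array([[-9.51168019e-01,  3.08673031e-01, -5.99544374e-04],
       [ 3.08673529e-01,  9.51167397e-01, -1.11157818e-03],
       [ 2.27152855e-04, -1.24236110e-03, -9.99999202e-01]]), 'ft_force': array([ 0.15589908, -1.18303186, -0.40694665]), 'wrist_torque': array([ 0.03167375, -0.02873817, -0.01468712]), 'grip_width': 0.08540328739924871}
```

View pics/scene0.png

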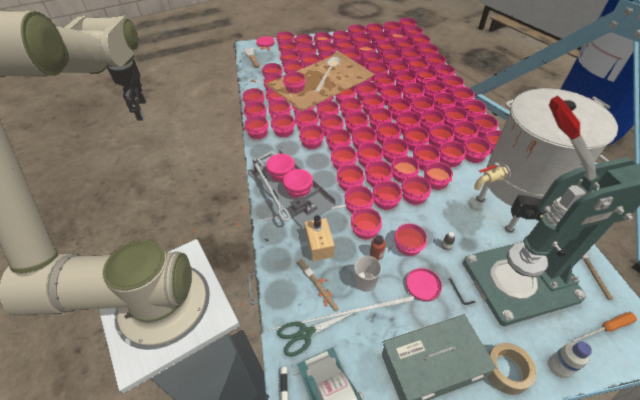

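View pics/top0.png

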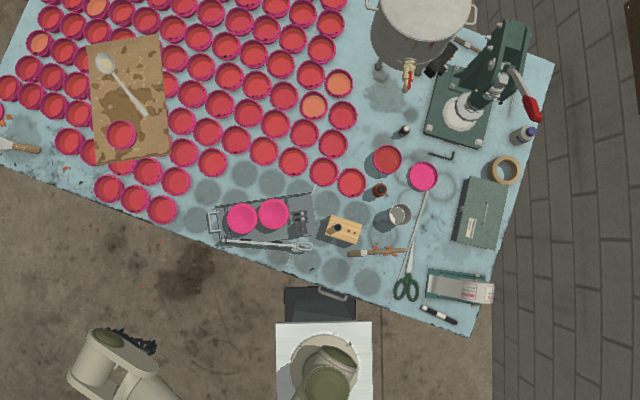

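View pics/wrist0.png

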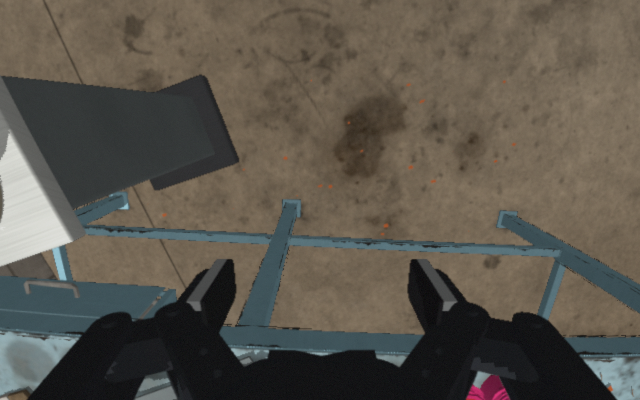

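The top view shows the carrier around (260,222), with the bar along its lower edge and its eye near (300,245). The block with the pin is at (343,230), the cup at (399,215) and the bottle at (379,191). I'll zoom in and run the networks.

```bash
python3 - <<'E'
from h import *
s,p=snap('top')
c=p['frame'][180:270,195:365]; cv2.imwrite('pics/topc.png',cv2.resize(c,None,fx=4.6,fy=4.6,interpolation=cv2.INTER_CUBIC))
for q in ['carrier','bar','pin_grip','pin_block','cup','amber_bottle','open_tub','spare_lid','bar_eye']:
    for r in env.trace(p,q)[:2]:
        m=r['pixels']; ys,xs=np.nonzero(m); print(q,round(r['confidence'],2),np.round(r['extent'],1),xs.mean().round(1),ys.mean().round(1),m.sum())
s,p=snap('scene')
c=p['frame'][140:270,240:370]; cv2.imwrite('pics/scenec.png',cv2.resize(c,None,fx=4.6,fy=4.6,interpolation=cv2.INTER_CUBIC))
for q in ['carrier','bar','pin_grip','pin_block','cup','amber_bottle']:
    for r in env.trace(p,q)[:2]:
        m=r['pixels']; ys,xs=np.nonzero(m); print(q,round(r['confidence'],2),np.round(r['extent'],1),xs.mean().round(1),ys.mean().round(1),m.sum())
E
```

```text
carrier 0.57 [211.  190.7 315.2 250.9] 266.3 220.8 4444
bar 0.91 [226.2 239.5 310.9 251.3] 271.0 243.1 231
pin_grip 0.53 [333.2 224.5 344.5 233.7] 336.4 226.7 55
pin_block 0.59 [324.4 215.9 360.6 244.1] 343.6 229.1 628
cup 0.58 [386.7 203.6 413.3 224.1] 399.1 214.5 451
amber_bottle 0.65 [372.7 180.8 385.  200.1] 379.1 189.6 192
open_tub 0.21 [209.7 193.  315.  251.9] 266.2 220.9 4459
spare_lid 0.59 [409.5 160.2 438.1 191.1] 422.8 175.2 652
spare_lid 0.38 [386.7 203.3 411.8 224.9] 399.5 214.6 428
bar_eye 0.65 [226.6 239.6 313.6 252.3] 274.0 243.4 356
carrier 0.78 [252.7 154.  336.7 225.3] 291.4 186.7 3559
bar 0.53 [254.7 161.4 291.6 220.1] 273.5 194.8 281
bar 0.41 [257.9 170.  287.8 220.2] 270.5 189.4 238
pin_block 0.91 [304.3 217.8 337.  260.5] 320.2 240.5 879
cup 0.65 [354.1 254.2 383.8 292.9] 367.0 273.3 834
amber_bottle 0.62 [370.8 235.  384.5 260.4] 377.4 247.6 299
```

View pics/topc.png

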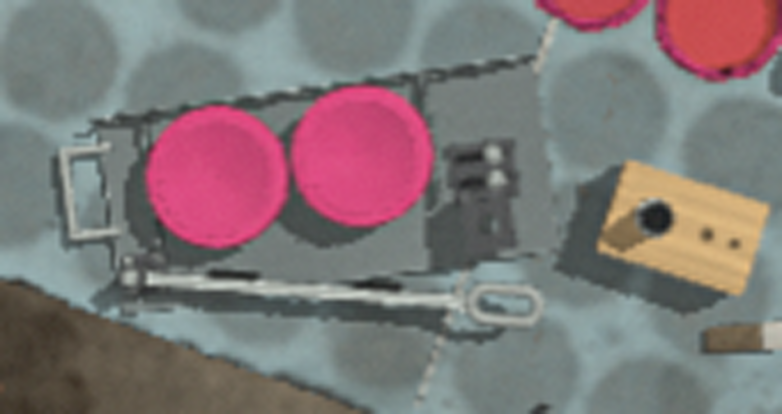

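View pics/scenec.png

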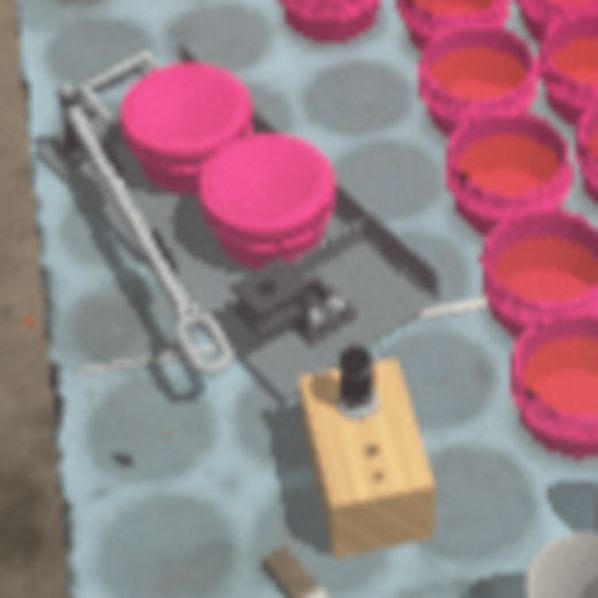

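```bash
python3 - <<'E'
from h import *
s,p=snap('top')
f=lambda u,v:(u/4.6+195,v/4.6+180)
for n,uv,z in [('post',(130,268),.075),('tubA',(217,175),.07),('tubB',(362,155),.07),('eye',(507,303),.055),('eye tip',(543,303),.055),('pin',(655,216),.108),('blk1',(628,160),.06),('blk2',(769,205),.06),('blk3',(740,294),.06),('blk4',(598,250),.06),('traycornerBL',(550,255),0.0),('bolt1',(493,152),.05),('bolt2',(493,178),.05)]:
    print(n,np.round(atz(p,f(*uv),z),4))
for n,uv,z in [('cup',(399,214.5),.05),('bottle',(379,189.6),.05),('tub',(387,160),.055),('lid',(422,176),.016)]:
    print(n,np.round(atz(p,uv,z),4))
s,p=snap('scene')
g=lambda u,v:(u/4.6+240,v/4.6+140)
for n,uv,z in [('post',(70,92),.075),('tubA',(187,112),.07),('tubB',(268,180),.07),('eye',(205,338),.055),('pin',(354,353),.108),('earhole',(268,287),.066)]:
    print(n,np.round(atz(p,g(*uv),z),4))
E
```

```text
post [0.4339 0.3069 0.075 ]
tubA [0.4964 0.2473 0.07  ]
tubB [0.5081 0.1476 0.07  ]
eye [0.4046 0.0505 0.055 ]
eye tip [0.4041 0.0257 0.055 ]
pin [ 0.4622 -0.0499  0.108 ]
blk1 [ 0.5014 -0.035   0.06  ]
blk2 [ 0.4683 -0.1317  0.06  ]
blk3 [ 0.4074 -0.1101  0.06  ]
blk4 [ 0.4399 -0.0129  0.06  ]
traycornerBL [0.4363 0.0198 0.    ]
bolt1 [0.5092 0.0583 0.05  ]
bolt2 [0.4911 0.0586 0.05  ]
cup [ 0.498  -0.2528  0.05  ]
bottle [ 0.5796 -0.1903  0.05  ]
tub [ 0.6746 -0.2186  0.055 ]
lid [ 0.6253 -0.3413  0.016 ]
post [0.4277 0.3018 0.075 ]
tubA [0.4929 0.2401 0.07  ]
tubB [0.5086 0.1462 0.07  ]
eye [0.4061 0.0538 0.055 ]
pin [ 0.4626 -0.0482  0.108 ]
earhole [0.46   0.0614 0.066 ]
```

>>> {"fn": "servo_tool", "kwargs": {
  "commands": [
    {"linear":[-211,-180,-4],"angular":[0,0,33],"gripper":1},
    {"linear":[-211,-180,-4],"angular":[0,0,33],"gripper":1},
    {"linear":[-211,-180,-4],"angular":[0,0,33],"gripper":1},
    {"linear":[-211,-180,-4],"angular":[0,0,33],"gripper":1},
    {"linear":[-211,-180,-4],"angular":[0,0,33],"gripper":1},
    {"linear":[-422,-360,-8],"angular":[0,0,65.3],"gripper":1},
    {"linear":[-422,-360,-8],"angular":[0,0,65.3],"gripper":1},
    {"linear":[-422,-360,-8],"angular":[0,0,65.3],"gripper":1},
    {"linear":[-422,-360,-8],"angular":[0,0,65.3],"gripper":1},
    {"linear":[-422,-360,-8],"angular":[0,0,65.3],"gripper":1},
    {"linear":[-422,-360,-8],"angular":[0,0,65.3],"gripper":1},
    {"linear":[-422,-360,-8],"angular":[0,0,65.3],"gripper":1},
    {"linear":[-422,-360,-8],"angular":[0,0,65.3],"gripper":1},
    {"linear":[-422,-360,-8],"angular":[0,0,65.3],"gripper":1}
  ]
}}

```text
time_s: 2.5
position: [0.4594, 0.0512, 0.2503]
tool_rot: [[-0.118, 0.993, -0.0], [0.993, 0.118, 0.0], [0.0, -0.0, -1.0]]
ft_force: [0.3, -0.3, -1.0]
grip_width: 0.0854
```

```bash
python3 - <<'E'
from h import *
s,p=snap('wrist','w1.png')
print(s['position'],s['tool_rot'],s['q'],s['time_s'])
for q in ['carrier','bar','pin_grip','pin_block']:
    for r in env.trace(p,q)[:2]:
        m=r['pixels']; ys,xs=np.nonzero(m); print(q,round(r['confidence'],2),np.round(r['extent'],1),xs.mean().round(1),ys.mean().round(1),m.sum())
E
```

```text
[0.45944963 0.05122515 0.25031808] [[-1.17647218e-01  9.93055381e-01 -3.78306894e-04]
 [ 9.93055385e-01  1.17647341e-01  3.23214870e-04]
 [ 3.65477066e-04 -3.37654369e-04 -9.99999876e-01]] [-8.37075853e+00  1.26066151e+01  8.65364113e+01  1.53602283e-02
  8.08811143e+01 -1.51295363e+01] 2.5
carrier 0.71 [2.597e+02 4.000e-01 4.351e+02 2.072e+02] 358.4 99.0 27777
pin_grip 0.6 [306.4 253.8 327.2 297.8] 314.5 275.5 734
pin_grip 0.47 [257.1   0.  314.5 195.2] 286.4 105.3 2643
```

View pics/w1.png

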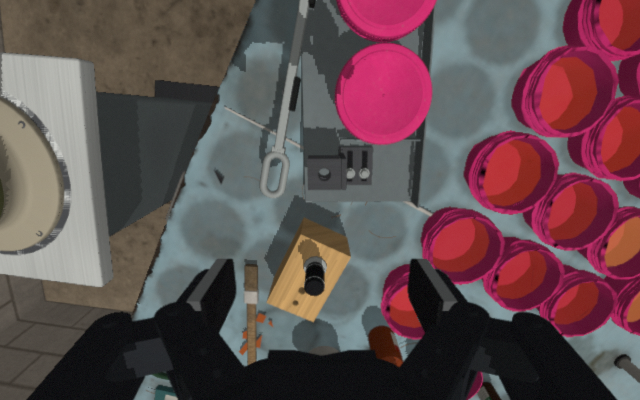

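The wrist view shows the bracket's ear with its hole near (324,172), the eye at (274,173), and the block with the pin at (314,275). I'll zoom in.

```bash
python3 - <<'E'
from h import *
p=cv2.imread('pics/w1.png')
cv2.imwrite('pics/w1c.png',cv2.resize(p[140:220,250:390],None,fx=5.7,fy=5.7,interpolation=cv2.INTER_CUBIC))
cv2.imwrite('pics/w1d.png',cv2.resize(p[210:330,260:360],None,fx=5,fy=5,interpolation=cv2.INTER_CUBIC))
cv2.imwrite('pics/w1e.png',cv2.resize(p[0:150,260:440],None,fx=4,fy=4,interpolation=cv2.INTER_CUBIC))
E
```

```text
(no output)
```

View pics/w1c.png

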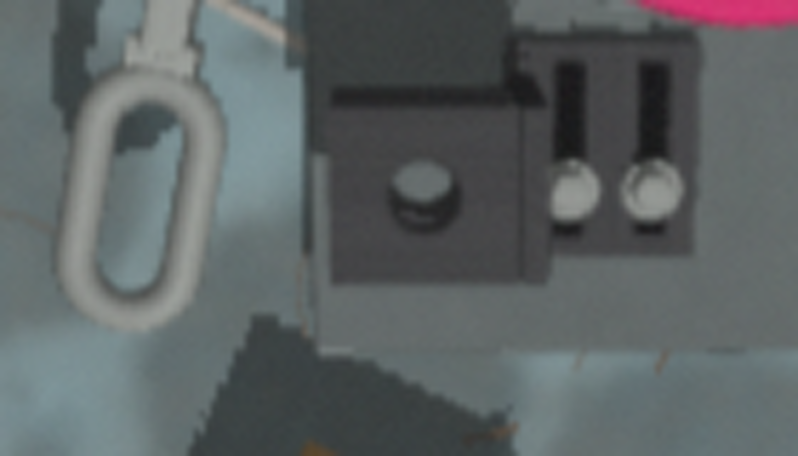

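View pics/w1d.png

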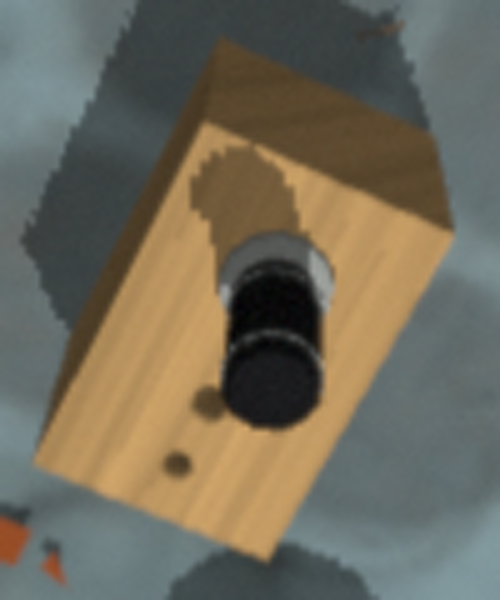

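View pics/w1e.png

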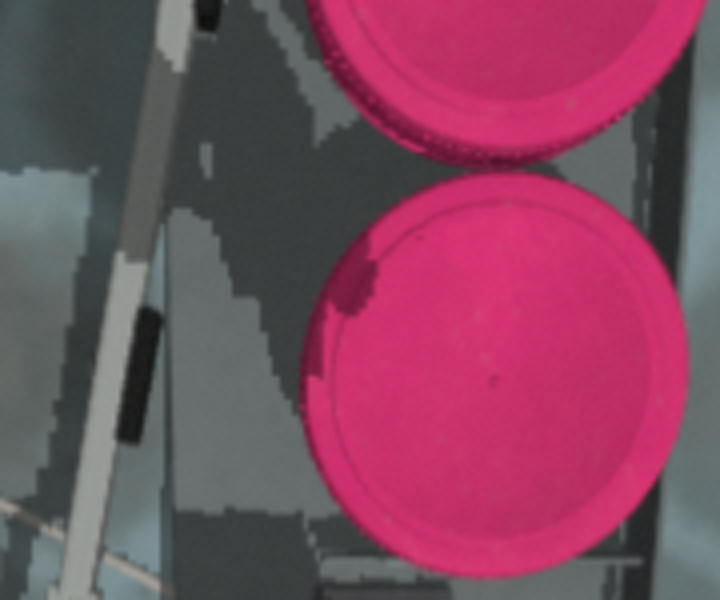

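```bash
python3 - <<'E'
from h import *
s,p=snap('wrist')
c=lambda u,v:(250+u/5.7,140+v/5.7); d=lambda u,v:(260+u/5,210+v/5); e=lambda u,v:(260+u/4,v/4)
W=lambda uv,z:atz(p,uv,z,s)
for n,uv,z in [('earhole',c(424,195),.066),('earFL',c(331,283),.066),('earFR',c(550,283),.066),('earBL',c(331,105),.066),('earBR',c(520,105),.066),
 ('pintop',d(272,380),.108),('collar',d(276,285),.064),('b1',d(205,122),.06),('b2',d(452,232),.06),('b3',d(272,560),.06),('b4',d(37,463),.06),
 ('tub B',e(496,375),.07),('eye',c(142,200),.058),('eyelen1',c(150,65),.057),('eyelen2',c(130,330),.057),('traycorner1',c(318,350),0.002),('rimcorner',(408,202),0.002)]:
    print(n,np.round(W(uv,z),4))
def cen(q,z):
    pass
# tub circle fit using colour
hsv=cv2.cvtColor(p['frame'],cv2.COLOR_BGR2HSV)
a=[W(e(*u),.07) for u in [(305,375),(688,370),(500,172),(495,578)]]
print(np.round(a,4))
# carrier estimates
import math
for th in [95.5,96,96.5,97]:
    t=math.radians(th); y=np.array([math.cos(t),math.sin(t)]); x=np.array([y[1],-y[0]])
    h=W(c(424,195),.066)[:2]; tb=W(e(496,375),.07)[:2]
    print(th,'hole-tubB in carrier',(h-tb)@x,(h-tb)@y)
E
```

```text
earhole [0.461  0.0662 0.066 ]
earFL [0.4454 0.0472 0.066 ]
earFR [0.4869 0.0522 0.066 ]
earBL [0.4418 0.081  0.066 ]
earBR [0.4766 0.0851 0.066 ]
pintop [ 0.4636 -0.0448  0.108 ]
collar [ 0.4638 -0.0466  0.064 ]
b1 [ 0.4428 -0.0086  0.06  ]
b2 [ 0.504  -0.0298  0.06  ]
b3 [ 0.4718 -0.1283  0.06  ]
b4 [ 0.4097 -0.1062  0.06  ]
tub B [0.5094 0.154  0.07  ]
eye [0.4073 0.0573 0.058 ]
eyelen1 [0.4067 0.0832 0.057 ]
eyelen2 [0.4067 0.0307 0.057 ]
traycorner1 [0.4431 0.0146 0.002 ]
rimcorner [0.5782 0.0298 0.002 ]
[[0.4627 0.1482 0.07  ]
 [0.5565 0.1613 0.07  ]
 [0.5025 0.1993 0.07  ]
 [0.5178 0.1052 0.07  ]]
95.5 hole-tubB in carrier -0.056638477681458986 -0.08274530640115783
96 hole-tubB in carrier -0.057358400915412416 -0.08224789802737474
96.5 hole-tubB in carrier -0.05807395608506404 -0.0817442261577212
97 hole-tubB in carrier -0.05878508869811732 -0.08123432914876012
```

>>> {"fn": "servo_tool", "kwargs": {
  "commands": [
    {"linear":[50,-23,0],"angular":[0,0,0],"gripper":-1},
    {"linear":[95,-43,0],"angular":[0,0,0],"gripper":-1},
    {"linear":[139,-63,0],"angular":[0,0,0],"gripper":-1},
    {"linear":[139,-63,50],"angular":[0,0,0],"gripper":-1},
    {"linear":[139,-63,100],"angular":[0,0,0],"gripper":-1},
    {"linear":[139,-63,140],"angular":[0,0,0],"gripper":-1},
    {"linear":[139,-63,140],"angular":[0,0,0],"gripper":-1},
    {"linear":[139,-63,140],"angular":[0,0,0],"gripper":-1}
  ]
}}

```text
time_s: 3.6
position: [0.3816, 0.1813, 0.1112]
tool_rot: [[-0.117, 0.993, 0.0], [0.993, 0.117, 0.0], [0.0, 0.0, -1.0]]
ft_force: [0.0, -0.1, 1.4]
grip_width: -0.0
```

```bash
python3 - <<'E'
from h import *
s,p=snap('wrist','w2.png')
print(s['position'],s['ft_force'],s['grip_width'],s['time_s'])
for off in [(0,0,0),(0,0,.011)]:
    print(proj(p,s['position']+s['tool_rot']@np.array(off),s))
E
```

```text
[0.38159078 0.1813393  0.11122606] [ 0.04338468 -0.12493143  1.42046466] -2.5358795768617027e-05 3.6
[321.8425045  275.89556263]
[321.80857057 265.1601679 ]
```

View pics/w2.png

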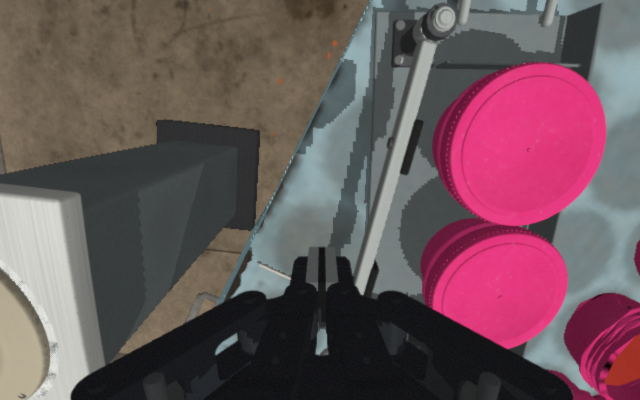

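The fingers are shut at (322,265). The bar runs from its post at (440,20) past column 370, to the right of the fingers. I'll use this view to measure the hinge and tubs.

```bash
python3 - <<'E'
from h import *
s,p=snap('wrist')
W=lambda uv,z:atz(p,uv,z,s)
print('post',W((439,18),.075))
im=p['frame'];hsv=cv2.cvtColor(im,cv2.COLOR_BGR2HSV)
for n,uv,ext in [('A',(528,148),[(448,135),(606,130),(527,66),(510,222)]),('B',(500,293),[(432,310),(568,287),(498,228)])]:
    print(n,W(uv,.07),[np.round(W(u,.07),4).tolist() for u in ext])
# bar front edge points (left edge) 
for uv in [(417,60),(372,225),(362,262)]: print('bar left edge',W(uv,.059))
for uv in [(433,60),(389,225)]: print('bar right edge',W(uv,.059))
E
```

```text
post [0.4264712  0.31150444 0.075     ]
A [0.49559312 0.25395406 0.07      ] [[0.4463, 0.2551, 0.07], [0.5406, 0.2706, 0.07], [0.4816, 0.2971, 0.07], [0.4986, 0.2078, 0.07]]
B [0.50793917 0.15682886 0.07      ] [[0.464, 0.1387, 0.07], [0.5556, 0.1661, 0.07], [0.492, 0.203, 0.07]]
bar left edge [0.42362419 0.29372268 0.059     ]
bar left edge [0.41450166 0.1919504  0.059     ]
bar left edge [0.4122433  0.16433407 0.059     ]
bar right edge [0.43274749 0.29493858 0.059     ]
bar right edge [0.42569198 0.19324317 0.059     ]
```

>>> {"fn": "servo_tool", "kwargs": {
  "commands": [
    {"linear":[0,0,30],"angular":[0,0,0],"gripper":-1},
    {"linear":[0,0,56],"angular":[0,0,0],"gripper":-1},
    {"linear":[0,0,56],"angular":[0,0,0],"gripper":-1},
    {"linear":[0,6,56],"angular":[0,0,0],"gripper":-1},
    {"linear":[0,12,56],"angular":[0,0,0],"gripper":-1},
    {"linear":[0,17,56],"angular":[0,0,0],"gripper":-1},
    {"linear":[0,20,56],"angular":[0,0,0],"gripper":-1},
    {"linear":[0,23,56],"angular":[0,0,0],"gripper":-1},
    {"linear":[0,26,56],"angular":[0,0,0],"gripper":-1},
    {"linear":[0,29,56],"angular":[0,0,0],"gripper":-1},
    {"linear":[0,32,56],"angular":[0,0,0],"gripper":-1},
    {"linear":[0,32,56],"angular":[0,0,0],"gripper":-1}
  ]
}}

```text
time_s: 4.9
position: [0.4136, 0.1849, 0.0543]
tool_rot: [[-0.117, 0.993, 0.001], [0.993, 0.117, 0.0], [0.0, 0.001, -1.0]]
ft_force: [0.3, 0.4, 0.6]
grip_width: 0.0
```

```bash
python3 - <<'E'
from h import *
s,p=snap('wrist','w3.png')
print(s['position'],s['ft_force'],s['wrist_torque'],s['time_s'])
E
```

```text
[0.41360224 0.18494486 0.05432499] [0.33882548 0.43209399 0.63060022] [0.00936295 0.00997957 0.02430732] 4.9
```

View pics/w3.png

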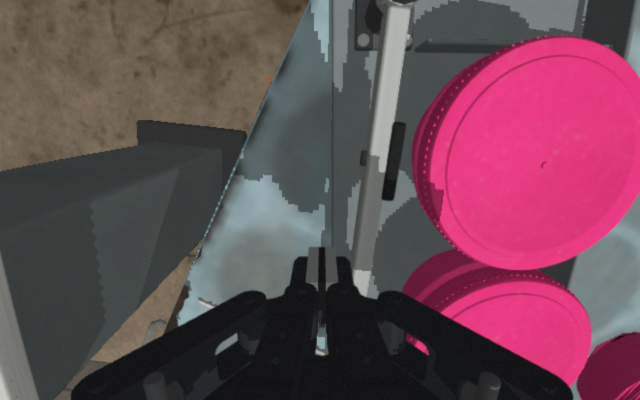

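The bar now lies against the right finger, near (360,280), and the pads at (393,160) are still short of the tub at (420,130).

>>> {"fn": "servo_tool", "kwargs": {
  "commands": [
    {"linear":[0,2,0],"angular":[0,0,0],"gripper":-1},
    {"linear":[0,4,0],"angular":[0,0,0],"gripper":-1},
    {"linear":[0,6,0],"angular":[0,0,0],"gripper":-1},
    {"linear":[0,7,0],"angular":[0,0,0],"gripper":-1},
    {"linear":[0,8,0],"angular":[0,0,0],"gripper":-1},
    {"linear":[0,8,0],"angular":[0,0,0],"gripper":-1}
  ]
}}

```text
time_s: 5.55
position: [0.4212, 0.1858, 0.0543]
tool_rot: [[-0.117, 0.993, 0.0], [0.993, 0.117, 0.0], [0.0, 0.0, -1.0]]
ft_force: [0.3, -0.7, -0.8]
grip_width: -0.0002
```

```bash
python3 - <<'E'
from h import *
s,p=snap('wrist','w4.png')
print(s['position'],s['ft_force'],s['wrist_torque'],s['time_s'])
E
```

```text
[0.42116072 0.18583807 0.05434763] [ 0.31545777 -0.69527126 -0.83797245] [-0.0157977   0.09602396 -0.00124842] 5.55
```

View pics/w4.png

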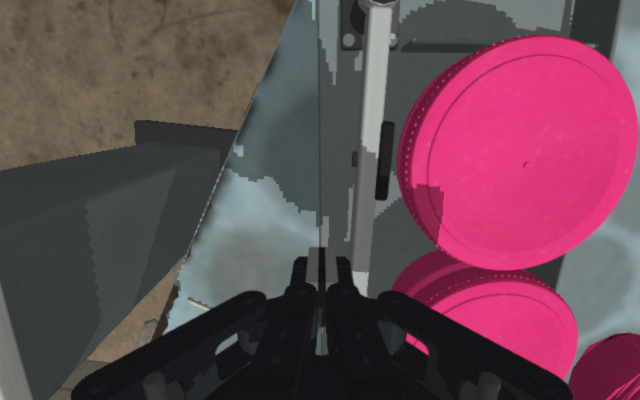

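>>> {"fn": "servo_tool", "kwargs": {
  "commands": [
    {"linear":[0,2,0],"angular":[0,0,0],"gripper":-1},
    {"linear":[0,4,0],"angular":[0,0,0],"gripper":-1},
    {"linear":[0,5,0],"angular":[0,0,0],"gripper":-1},
    {"linear":[0,5,0],"angular":[0,0,0],"gripper":-1}
  ]
}}

```text
time_s: 6.0
position: [0.4259, 0.1864, 0.0543]
tool_rot: [[-0.117, 0.993, -0.0], [0.993, 0.117, -0.0], [-0.0, -0.0, -1.0]]
ft_force: [-2.0, -1.4, -0.3]
grip_width: 0.0002
```

```bash
python3 - <<'E'
from h import *
s,p=snap('wrist','w5.png')
print(s['position'],s['ft_force'],s['wrist_torque'],s['time_s'])
E
```

```text
[0.42588476 0.18638063 0.05425555] [-2.01692176 -1.41502537 -0.28679478] [-0.12919899  0.24037097 -0.00479575] 6.0
```

View pics/w5.png

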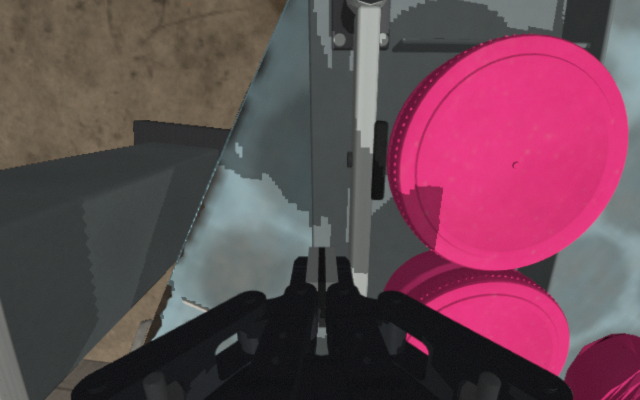

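>>> {"fn": "servo_tool", "kwargs": {
  "commands": [
    {"linear":[0,1,0],"angular":[0,0,0],"gripper":-1},
    {"linear":[0,1,0],"angular":[0,0,0],"gripper":-1}
  ]
}}

```text
time_s: 6.25
position: [0.4265, 0.1864, 0.0542]
tool_rot: [[-0.117, 0.993, -0.001], [0.993, 0.117, -0.0], [-0.0, -0.001, -1.0]]
ft_force: [-3.9, -1.6, -0.4]
grip_width: 0.0001
```

>>> {"fn": "servo_tool", "kwargs": {
  "commands": [
    {"linear":[0,1,0],"angular":[0,0,0],"gripper":-1},
    {"linear":[0,1,0],"angular":[0,0,0],"gripper":-1}
  ]
}}

```text
time_s: 6.45
position: [0.427, 0.1865, 0.0541]
tool_rot: [[-0.117, 0.993, -0.002], [0.993, 0.117, -0.0], [-0.0, -0.002, -1.0]]
ft_force: [-5.2, -1.4, 0.9]
grip_width: -0.0
```

>>> {"fn": "servo_tool", "kwargs": {
  "commands": [
    {"linear":[0,1,0],"angular":[0,0,0],"gripper":-1},
    {"linear":[0,1,0],"angular":[0,0,0],"gripper":-1},
    {"linear":[0,1,0],"angular":[0,0,0],"gripper":-1}
  ]
}}

```text
time_s: 6.75
position: [0.4275, 0.1865, 0.0539]
tool_rot: [[-0.117, 0.993, -0.003], [0.993, 0.117, -0.001], [-0.0, -0.004, -1.0]]
ft_force: [-6.7, -3.0, 0.3]
grip_width: 0.0003
```

```bash
python3 - <<'E'
from h import *
s,p=snap('wrist','w6.png')
print(s['position'],s['ft_force'],s['time_s'])
s,p=snap('top')
c=p['frame'][180:270,195:365]; cv2.imwrite('pics/topc6.png',cv2.resize(c,None,fx=4.6,fy=4.6,interpolation=cv2.INTER_CUBIC))
E
```

```text
[0.42748555 0.18652673 0.05394676] [-6.67676743 -3.03911626  0.26632582] 6.75
```

View pics/w6.png

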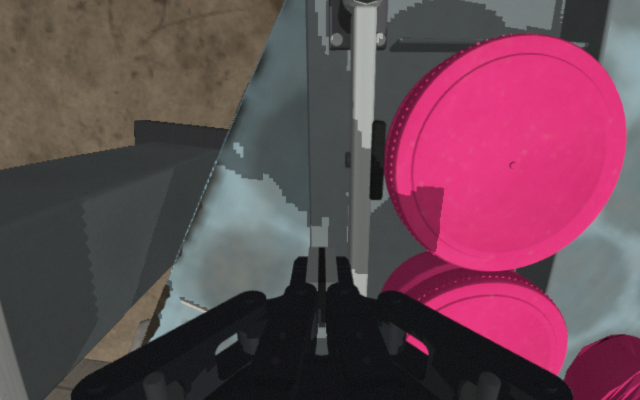

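View pics/topc6.png

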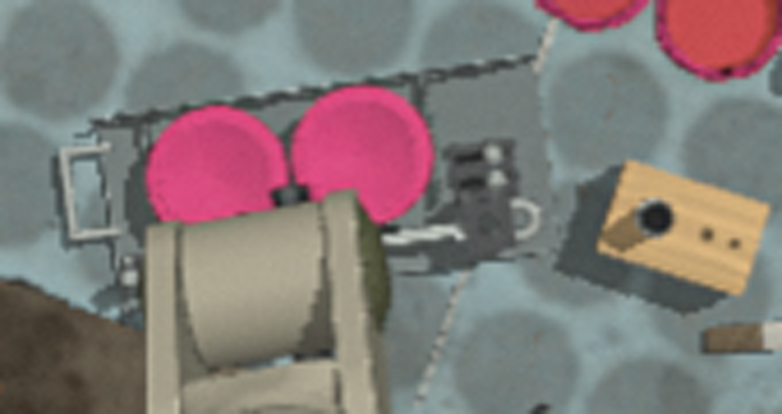

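>>> {"fn": "servo_tool", "kwargs": {
  "commands": [
    {"linear":[0,-4,0],"angular":[0,0,0],"gripper":-1},
    {"linear":[0,-8,0],"angular":[0,0,0],"gripper":-1},
    {"linear":[0,-20,0],"angular":[0,0,0],"gripper":-1},
    {"linear":[0,-30,-30],"angular":[0,0,0],"gripper":-1},
    {"linear":[0,-30,-75],"angular":[0,0,0],"gripper":-1},
    {"linear":[0,-30,-120],"angular":[0,0,0],"gripper":0},
    {"linear":[0,-20,-146],"angular":[0,0,0],"gripper":1},
    {"linear":[-45,-10,-146],"angular":[0,0,0],"gripper":1},
    {"linear":[-90,5,-146],"angular":[0,0,0],"gripper":1},
    {"linear":[-123,16,-146],"angular":[0,0,0],"gripper":1},
    {"linear":[-123,16,-146],"angular":[0,0,0],"gripper":1},
    {"linear":[-123,16,-146],"angular":[0,0,0],"gripper":1}
  ]
}}

```text
time_s: 8.05
position: [0.4593, 0.0661, 0.2004]
tool_rot: [[-0.116, 0.993, 0.001], [0.993, 0.116, 0.0], [0.0, 0.001, -1.0]]
ft_force: [-0.2, 1.1, 0.5]
grip_width: 0.0852
```

```bash
python3 - <<'E'
from h import *
s,p=snap('wrist','w7.png')
print(s['position'],s['tool_rot'],s['ft_force'],s['time_s'])
c=p['frame'][120:260,230:420]; cv2.imwrite('pics/w7c.png',cv2.resize(c,None,fx=4.2,fy=4.2,interpolation=cv2.INTER_CUBIC))
E
```

```text
[0.45934955 0.06612254 0.20037707] [[-1.15515599e-01  9.93305402e-01  7.23745549e-04]
 [ 9.93305656e-01  1.15515462e-01  2.27529889e-04]
 [ 1.42402866e-04  7.45183798e-04 -9.99999712e-01]] [-0.1728561   1.06920273  0.53889858] 8.05
```

View pics/w7.png

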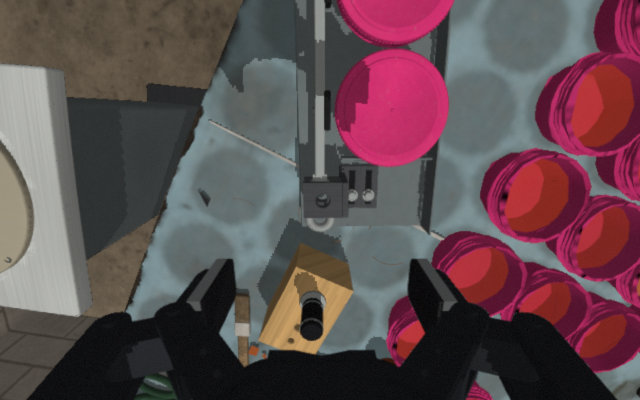

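View pics/w7c.png

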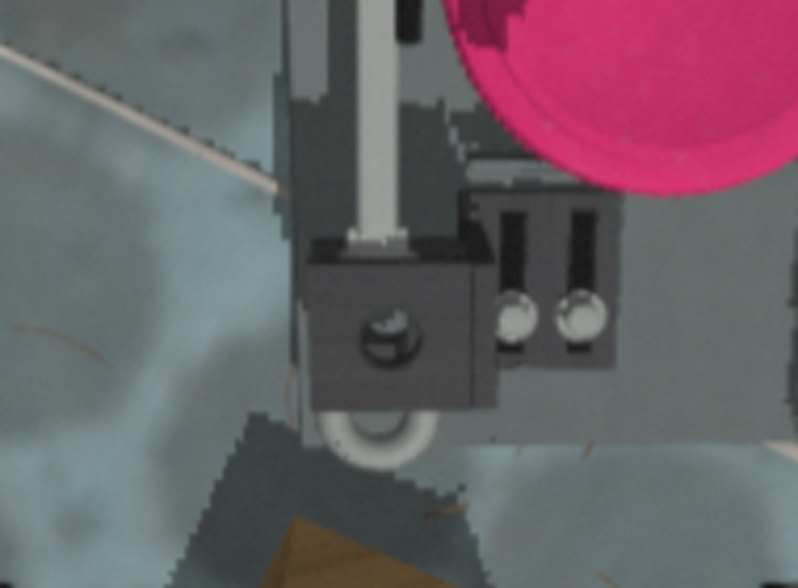

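The bar stays shut with its eye under the ear, and the ear hole is at crop (391,337), which is pixel (323.1,200.2). Next I'll look straight down on the pin.

>>> {"fn": "servo_tool", "kwargs": {
  "commands": [
    {"linear":[-50,-4,0],"angular":[0,0,0],"gripper":1},
    {"linear":[-90,-7,0],"angular":[0,0,0],"gripper":1},
    {"linear":[-112,-8.5,0],"angular":[0,0,0],"gripper":1},
    {"linear":[-112,-8.5,0],"angular":[0,0,0],"gripper":1},
    {"linear":[-112,-8.5,0],"angular":[0,0,0],"gripper":1}
  ]
}}

```text
time_s: 8.6
position: [0.4636, -0.0447, 0.2004]
tool_rot: [[-0.118, 0.993, 0.0], [0.993, 0.118, 0.0], [0.0, 0.0, -1.0]]
ft_force: [-0.7, 0.1, 0.3]
grip_width: 0.0855
```

```bash
python3 - <<'E'
from h import *
s,p=snap('wrist','w8.png')
print(s['position'],s['tool_rot'][:,1],s['time_s'])
c=p['frame'][130:290,230:420]; cv2.imwrite('pics/w8c.png',cv2.resize(c,None,fx=4,fy=4,interpolation=cv2.INTER_CUBIC))
for r in env.trace(p,'pin_grip')[:2]:
        m=r['pixels']; ys,xs=np.nonzero(m); print(round(r['confidence'],2),np.round(r['extent'],1),xs.mean().round(1),ys.mean().round(1),m.sum())
# hole from previous pose
s7=dict(s); s7['position']=np.array([0.45934955,0.06612254,0.20037707]); s7['tool_rot']=np.array([[-1.15515599e-01,9.93305402e-01,7.23745549e-04],[9.93305656e-01,1.15515462e-01,2.27529889e-04],[1.42402866e-04,7.45183798e-04,-9.99999712e-01]])
f=lambda u,v:(230+u/4.2,120+v/4.2)
print('hole',atz(p,f(391,337),.066,s7),'ear corners',[np.round(atz(p,f(*u),.066,s7),4).tolist() for u in [(313,409),(497,405),(307,262),(475,262)]])
print('bar line',[np.round(atz(p,f(*u),.059,s7),4).tolist() for u in [(377,10),(377,200)]],'eye end',atz(p,f(380,470),.057,s7))
E
```

```text
[ 0.4636183  -0.04472386  0.20037425] [9.93070333e-01 1.17521433e-01 1.62546026e-04] 8.6
0.78 [309.3 185.5 333.4 230.8] 320.7 208.2 1011
hole [0.46080065 0.06646002 0.066     ] ear corners [[0.4454, 0.0478, 0.066], [0.4863, 0.0534, 0.066], [0.4408, 0.0811, 0.066], [0.4769, 0.0853, 0.066]]
bar line [[0.4498, 0.1351, 0.059], [0.4544, 0.0951, 0.059]] eye end [0.46240646 0.03120442 0.057     ]
```

View pics/w8c.png

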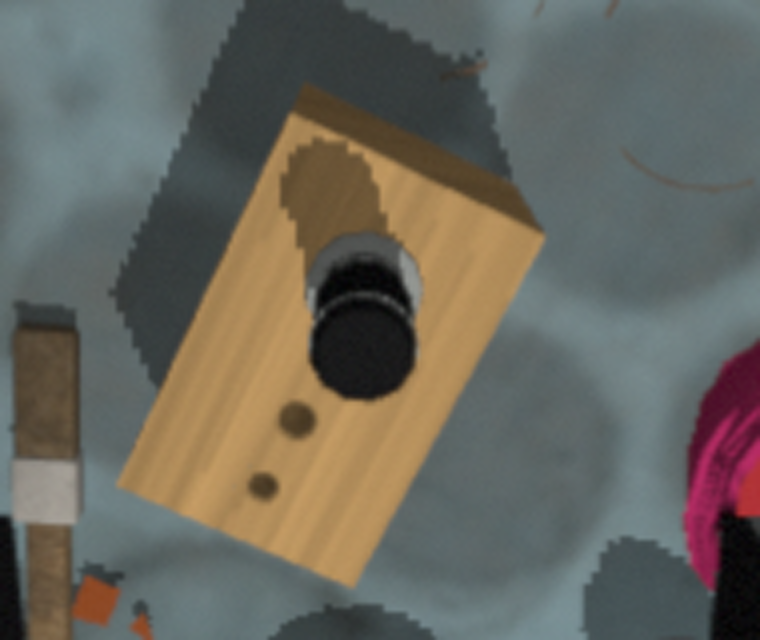

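```bash
python3 - <<'E'
from h import *
s,p=snap('wrist')
f=lambda u,v:(230+u/4,130+v/4)
print('griptop',atz(p,f(362,347),.108,s),'collar',atz(p,f(365,290),.064,s), s['position'])
# hole centre via block: corners
cs=np.array([atz(p,f(*u),.06,s)[:2] for u in [(291,113),(543,236),(355,587),(120,487)]]); print(cs.round(4).tolist())
c=cs.mean(0); ydir=(cs[0]+cs[1]-cs[2]-cs[3])/2; print(np.linalg.norm(ydir),c+.022*ydir/np.linalg.norm(ydir))
E
```

```text
griptop [ 0.4629075  -0.04570011  0.108     ] collar [ 0.46364991 -0.04694751  0.064     ] [ 0.46364515 -0.04431694  0.20041208]
[[0.4421, -0.0085], [0.5036, -0.0301], [0.4707, -0.1276], [0.4089, -0.1065]]
0.10322898716865848 [ 0.46338882 -0.04735105]
```

>>> {"fn": "servo_tool", "kwargs": {
  "commands": [
    {"linear":[-2,-0.5,45],"angular":[0,0,0],"gripper":1},
    {"linear":[-2,-0.5,85],"angular":[0,0,0],"gripper":0.6},
    {"linear":[-2,-0.5,110],"angular":[0,0,0],"gripper":0.2},
    {"linear":[-2,-0.5,120],"angular":[0,0,0],"gripper":0},
    {"linear":[-2,-0.5,120],"angular":[0,0,0],"gripper":0},
    {"linear":[-2,-0.5,120],"angular":[0,0,0],"gripper":0}
  ],
  "force": 40
}}

```text
time_s: 9.35
position: [0.4642, -0.0477, 0.0814]
tool_rot: [[-0.118, 0.993, 0.002], [0.993, 0.118, -0.001], [-0.001, 0.002, -1.0]]
ft_force: [0.1, -0.7, 0.3]
grip_width: 0.0427
```

```bash
python3 - <<'E'
from h import *
s,p=snap('wrist','w9.png')
print(s['position'],s['ft_force'],s['grip_width'],s['time_s'])
E
```

```text
[ 0.46422587 -0.04765386  0.08137249] [ 0.11681402 -0.672458    0.28004495] 0.04268445436933084 9.35
```

View pics/w9.png

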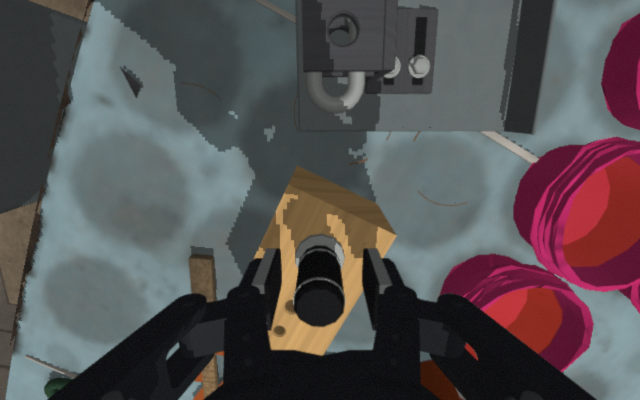

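The grip stands centred between the fingers at (320,280). I'll close on it.

>>> {"fn": "servo_tool", "kwargs": {
  "commands": [
    {"linear":[1,0,0],"angular":[0,0,0],"gripper":-0.3},
    {"linear":[1,0,0],"angular":[0,0,0],"gripper":-0.6},
    {"linear":[1,0,0],"angular":[0,0,0],"gripper":-1},
    {"linear":[1,0,0],"angular":[0,0,0],"gripper":-1},
    {"linear":[1,0,0],"angular":[0,0,0],"gripper":-1},
    {"linear":[1,0,0],"angular":[0,0,0],"gripper":-1}
  ],
  "force": 40
}}

```text
time_s: 10.0
position: [0.4638, -0.0468, 0.0814]
tool_rot: [[-0.117, 0.993, 0.002], [0.993, 0.117, -0.0], [-0.001, 0.002, -1.0]]
ft_force: [-0.8, 0.6, 6.4]
grip_width: 0.021
```

```bash
python3 - <<'E'
from h import *
s,p=snap('wrist','w10.png')
print(s['position'],s['ft_force'],s['grip_width'],s['time_s'])
E
```

```text
[ 0.46382654 -0.04679463  0.08137518] [-0.82332525  0.60313953  6.41852382] 0.021030158098940873 10.0
```

View pics/w10.png

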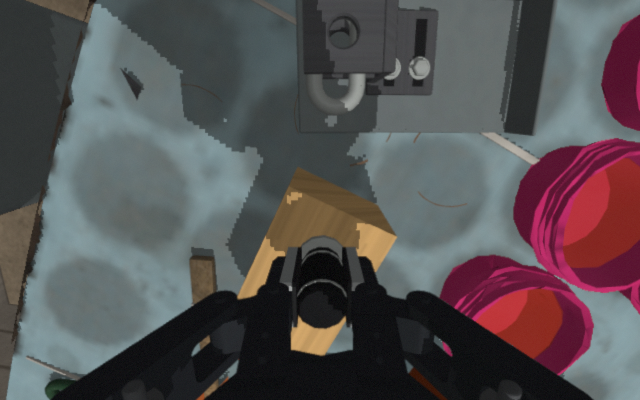

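>>> {"fn": "servo_tool", "kwargs": {
  "commands": [
    {"linear":[0,0,-5],"angular":[0,0,0],"gripper":-1},
    {"linear":[0,0,-20],"angular":[0,0,0],"gripper":-1},
    {"linear":[0,0,-50],"angular":[0,0,0],"gripper":-1},
    {"linear":[0,0,-80],"angular":[0,0,0],"gripper":-1},
    {"linear":[0,0,-80],"angular":[0,0,0],"gripper":-1},
    {"linear":[0,0,-80],"angular":[0,0,0],"gripper":-1}
  ]
}}

```text
time_s: 10.65
position: [0.4633, -0.0468, 0.1606]
tool_rot: [[-0.117, 0.993, 0.001], [0.993, 0.117, -0.0], [-0.0, 0.001, -1.0]]
ft_force: [0.1, -0.4, -1.1]
grip_width: 0.0207
```

```bash
python3 - <<'E'
from h import *
s,p=snap('wrist','w11.png')
print(s['position'],s['tool_rot'],s['ft_force'],s['wrist_torque'],s['grip_width'],s['time_s'])
for z in [.0086,-.012,-.020,-.0644,]:
    pass
# projected expected features: TCP+ along tool z
for d in [-.028,-.0066,.0174,.0214,.0644]: print(d,proj(p,s['position']+s['tool_rot']@[0,0,d],s))
c=p['frame'][180:340,240:400]; cv2.imwrite('pics/w11c.png',cv2.resize(c,None,fx=4,fy=4,interpolation=cv2.INTER_CUBIC))
s2,p2=snap('scene'); c=p2['frame'][140:270,240:370]; cv2.imwrite('pics/scene11.png',cv2.resize(c,None,fx=4.6,fy=4.6,interpolation=cv2.INTER_CUBIC))
E
```

```text
[ 0.46331725 -0.04677732  0.16062142] [[-1.16987406e-01  9.93132978e-01  9.13328449e-04]
 [ 9.93133285e-01  1.16987782e-01 -3.68988556e-04]
 [-4.73302973e-04  8.63889869e-04 -9.99999515e-01]] [ 0.06437653 -0.36849491 -1.10801267] [0.01159601 0.04181584 0.02215887] 0.020748405724580636 10.65
-0.028 [321.95709265 311.42626548]
-0.0066 [321.86733234 283.08756607]
0.0174 [321.7926099 259.5363212]
0.0214 [321.78209997 256.22661126]
0.0644 [321.69307485 228.21917585]
```

View pics/w11c.png

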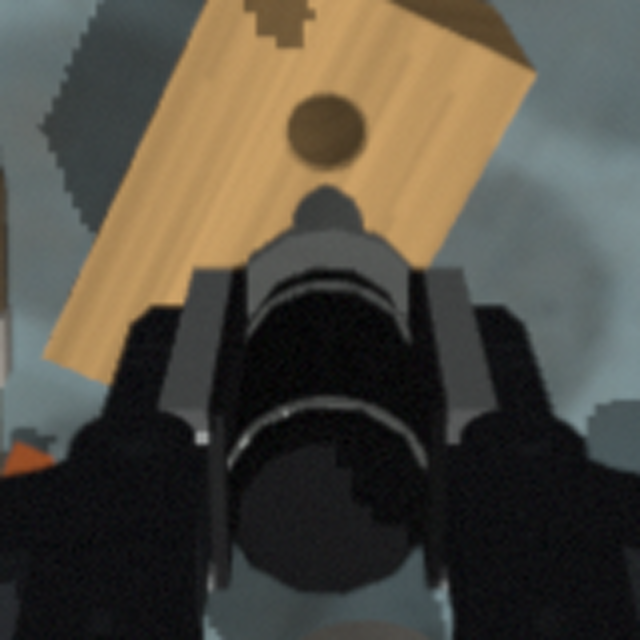

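View pics/scene11.png

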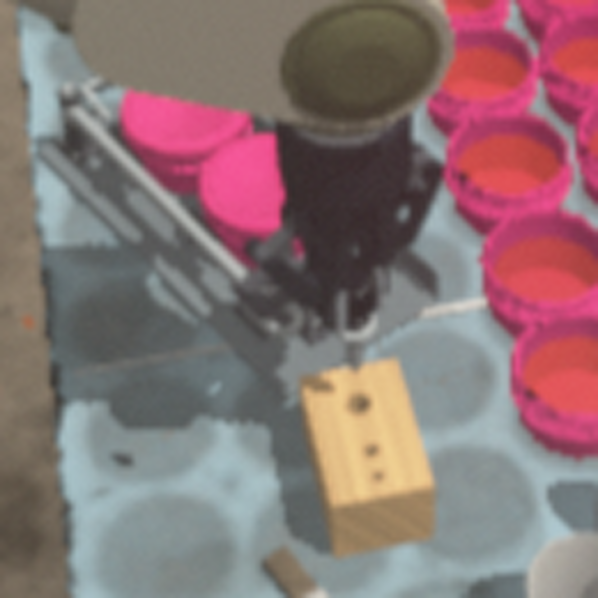

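The pin hangs straight on the jaw axis, with its tip at pixel (321.7,228) where the calibration predicts it. I'll carry it to 10 mm above the ear hole.

>>> {"fn": "servo_tool", "kwargs": {
  "commands": [
    {"linear":[35,3,0],"angular":[0,0,0],"gripper":-1},
    {"linear":[75,7,0],"angular":[0,0,0],"gripper":-1},
    {"linear":[113,10.8,0],"angular":[0,0,0],"gripper":-1},
    {"linear":[113,10.8,0],"angular":[0,0,0],"gripper":-1},
    {"linear":[113,10.8,10],"angular":[0,0,0],"gripper":-1},
    {"linear":[113,10.8,20],"angular":[0,0,0],"gripper":-1},
    {"linear":[113,10.8,20],"angular":[0,0,0],"gripper":-1},
    {"linear":[113,10.8,20],"angular":[0,0,0],"gripper":-1}
  ]
}}

```text
time_s: 11.55
position: [0.4609, 0.0659, 0.1397]
tool_rot: [[-0.116, 0.993, -0.001], [0.993, 0.116, 0.0], [0.0, -0.001, -1.0]]
ft_force: [0.1, 0.6, -1.0]
grip_width: 0.0208
```

```bash
python3 - <<'E'
from h import *
s,p=snap('wrist','w12.png')
print(s['position'],s['tool_rot'][:,2],s['ft_force'],s['grip_width'],s['time_s'])
for d in [.0214,.0644]: print(d,proj(p,s['position']+s['tool_rot']@[0,0,d],s))
print('hole pred',proj(p,np.array([.4608,.0665,.066]),s))
c=p['frame'][180:300,260:390]; cv2.imwrite('pics/w12c.png',cv2.resize(c,None,fx=5,fy=5,interpolation=cv2.INTER_CUBIC))
E
```

```text
[0.46088311 0.06587402 0.13974881] [-1.33353051e-03  8.80010905e-05 -9.99999107e-01] [ 0.13923454  0.5988113  -0.95279844] 0.02080250545052905 11.55
0.0214 [321.78304635 256.22668625]
0.0644 [321.69387242 228.21905604]
hole pred [321.79773497 222.73025736]
```

View pics/w12c.png

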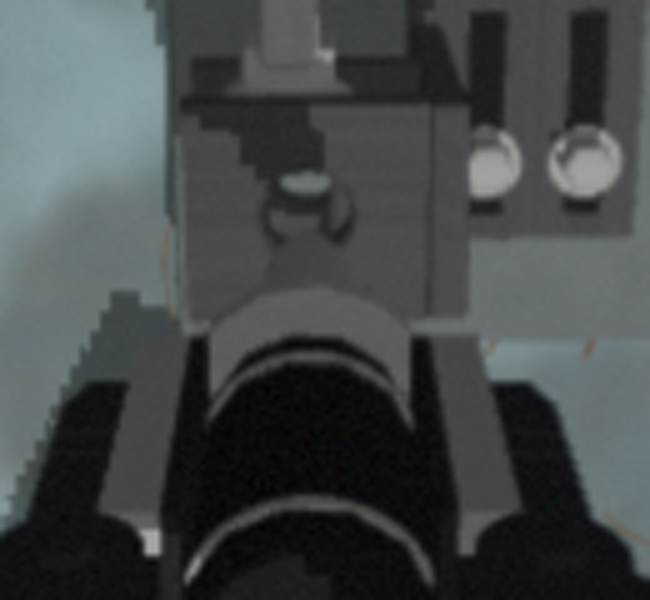

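The tip at crop (310,235) sits in line with the hole centre at crop (309,215), which matches the prediction, so I'll start down gently.

>>> {"fn": "servo_tool", "kwargs": {
  "commands": [
    {"linear":[0.6,-0.6,0],"angular":[0,0,0],"gripper":-1},
    {"linear":[0.6,-0.6,4],"angular":[0,0,0],"gripper":-1},
    {"linear":[0.6,-0.6,8],"angular":[0,0,0],"gripper":-1},
    {"linear":[0.6,-0.6,10],"angular":[0,0,0],"gripper":-1},
    {"linear":[0.6,-0.6,12],"angular":[0,0,0],"gripper":-1},
    {"linear":[0.6,-0.6,14],"angular":[0,0,0],"gripper":-1},
    {"linear":[0.6,-0.6,14],"angular":[0,0,0],"gripper":-1},
    {"linear":[0.6,-0.6,14],"angular":[0,0,0],"gripper":-1}
  ]
}}

```text
time_s: 12.4
position: [0.4603, 0.0672, 0.1264]
tool_rot: [[-0.117, 0.993, 0.0], [0.993, 0.117, -0.0], [-0.0, 0.0, -1.0]]
ft_force: [0.2, -0.4, -1.5]
grip_width: 0.021
```

```bash
python3 - <<'E'
from h import *
s,p=snap('wrist','w13.png')
print(s['position'],s['ft_force'],s['wrist_torque'],s['grip_width'],s['time_s'])
c=p['frame'][160:300,260:390]; cv2.imwrite('pics/w13c.png',cv2.resize(c,None,fx=4,fy=4,interpolation=cv2.INTER_CUBIC))
E
```

```text
[0.46030528 0.06719881 0.126354  ] [ 0.16873303 -0.44312218 -1.50322477] [-0.04122904  0.00381313 -0.04053413] 0.021005344024337638 12.4
```

View pics/w13c.png

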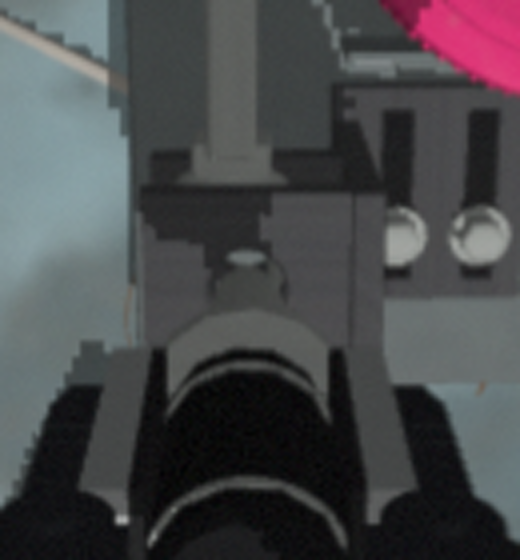

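The point is inside the ear hole at crop (248,290) and there is no contact force. I'll continue.

>>> {"fn": "servo_tool", "kwargs": {
  "commands": [
    {"linear":[0,0,2],"angular":[0,0,0],"gripper":-1},
    {"linear":[0,0,4],"angular":[0,0,0],"gripper":-1},
    {"linear":[0,0,6],"angular":[0,0,0],"gripper":-1},
    {"linear":[0,0,6],"angular":[0,0,0],"gripper":-1},
    {"linear":[0,0,6],"angular":[0,0,0],"gripper":-1}
  ]
}}

```text
time_s: 12.95
position: [0.4603, 0.0672, 0.1203]
tool_rot: [[-0.117, 0.993, -0.0], [0.993, 0.117, -0.0], [-0.0, -0.0, -1.0]]
ft_force: [0.1, 0.1, -1.9]
grip_width: 0.021
```

```bash
python3 - <<'E'
from h import *
s=env.observe()
print(s['position'],s['ft_force'],s['wrist_torque'],s['grip_width'],s['time_s'])
E
```

```text
[0.46027468 0.06718356 0.1202808 ] [ 0.08105772  0.07940728 -1.85027038] [-0.00541282 -0.00697074  0.00776903] 0.02095778897234233 12.95
```

>>> {"fn": "servo_tool", "kwargs": {
  "commands": [
    {"linear":[0,0.2,1.5],"angular":[0,0,0],"gripper":-1},
    {"linear":[0,0.2,3],"angular":[0,0,0],"gripper":-1},
    {"linear":[0,0.2,3],"angular":[0,0,0],"gripper":-1}
  ]
}}

```text
time_s: 13.25
position: [0.4604, 0.0672, 0.1171]
tool_rot: [[-0.117, 0.993, -0.0], [0.993, 0.117, 0.0], [0.0, -0.0, -1.0]]
ft_force: [-0.3, -0.5, -1.2]
grip_width: 0.0212
```

>>> {"fn": "servo_tool", "kwargs": {
  "commands": [
    {"linear":[0,0.2,1.5],"angular":[0,0,0],"gripper":-1},
    {"linear":[0,0.2,3],"angular":[0,0,0],"gripper":-1},
    {"linear":[0,0.2,3],"angular":[0,0,0],"gripper":-1}
  ]
}}

```text
time_s: 13.55
position: [0.4606, 0.0672, 0.1141]
tool_rot: [[-0.117, 0.993, -0.0], [0.993, 0.117, 0.0], [0.0, -0.0, -1.0]]
ft_force: [0.2, -1.0, -1.0]
grip_width: 0.0213
```

>>> {"fn": "servo_tool", "kwargs": {
  "commands": [
    {"linear":[0,0,1.5],"angular":[0,0,0],"gripper":-1},
    {"linear":[0,0,3],"angular":[0,0,0],"gripper":-1},
    {"linear":[0,0,3],"angular":[0,0,0],"gripper":-1}
  ]
}}

```text
time_s: 13.85
position: [0.4606, 0.0672, 0.1111]
tool_rot: [[-0.117, 0.993, -0.0], [0.993, 0.117, 0.0], [0.0, -0.0, -1.0]]
ft_force: [-1.7, -0.3, -2.1]
grip_width: 0.0207
```

>>> {"fn": "servo_tool", "kwargs": {
  "commands": [
    {"linear":[0,0,1.5],"angular":[0,0,0],"gripper":-1},
    {"linear":[0,0,3],"angular":[0,0,0],"gripper":-1},
    {"linear":[0,0,3],"angular":[0,0,0],"gripper":-1}
  ]
}}

```text
time_s: 14.15
position: [0.4606, 0.0672, 0.1081]
tool_rot: [[-0.117, 0.993, -0.0], [0.993, 0.117, 0.0], [0.0, -0.0, -1.0]]
ft_force: [-1.2, -1.5, -0.8]
grip_width: 0.0209
```

>>> {"fn": "servo_tool", "kwargs": {
  "commands": [
    {"linear":[0,0,1.5],"angular":[0,0,0],"gripper":-1},
    {"linear":[0,0,3],"angular":[0,0,0],"gripper":-1},
    {"linear":[0,0,3],"angular":[0,0,0],"gripper":-1}
  ]
}}

```text
time_s: 14.45
position: [0.4606, 0.0673, 0.1051]
tool_rot: [[-0.117, 0.993, -0.0], [0.993, 0.117, 0.0], [0.0, -0.0, -1.0]]
ft_force: [-1.0, -0.5, -1.0]
grip_width: 0.021
```

>>> {"fn": "servo_tool", "kwargs": {
  "commands": [
    {"linear":[0,0,1.5],"angular":[0,0,0],"gripper":-1},
    {"linear":[0,0,3],"angular":[0,0,0],"gripper":-1},
    {"linear":[0,0,3],"angular":[0,0,0],"gripper":-1}
  ]
}}

```text
time_s: 14.75
position: [0.4606, 0.0673, 0.1021]
tool_rot: [[-0.117, 0.993, -0.0], [0.993, 0.117, 0.0], [0.0, -0.0, -1.0]]
ft_force: [-1.2, -0.7, -0.0]
grip_width: 0.0211
```

```bash
python3 - <<'E'
from h import *
s,p=snap('wrist','w14.png')
print(s['position'],s['ft_force'],s['wrist_torque'],s['grip_width'],s['time_s'])
c=p['frame'][160:320,240:400]; cv2.imwrite('pics/w14c.png',cv2.resize(c,None,fx=4,fy=4,interpolation=cv2.INTER_CUBIC))
E
```

```text
[0.46057774 0.06725423 0.10213747] [-1.22530916 -0.68870508 -0.04360085] [-0.14289676  0.42318827 -0.00130392] 0.02109509385791743 14.75
```

View pics/w14c.png

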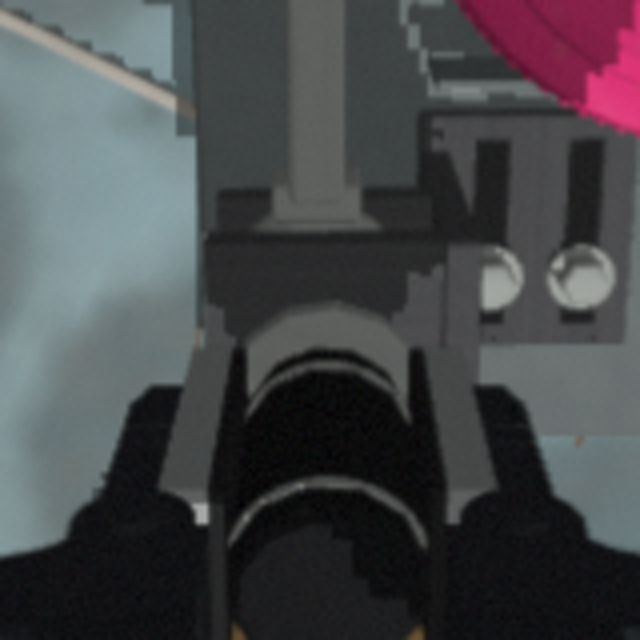

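The collar is nearing the ear and all forces stay small, about 1–2 N.

>>> {"fn": "servo_tool", "kwargs": {
  "commands": [
    {"linear":[0,0,1.5],"angular":[0,0,0],"gripper":-1},
    {"linear":[0,0,3],"angular":[0,0,0],"gripper":-1},
    {"linear":[0,0,4.5],"angular":[0,0,0],"gripper":-1},
    {"linear":[0,0,4.5],"angular":[0,0,0],"gripper":-1}
  ]
}}

```text
time_s: 15.2
position: [0.4604, 0.0673, 0.0974]
tool_rot: [[-0.117, 0.993, -0.001], [0.993, 0.117, 0.0], [0.0, -0.001, -1.0]]
ft_force: [-2.0, -1.0, -1.1]
grip_width: 0.0208
```

>>> {"fn": "servo_tool", "kwargs": {
  "commands": [
    {"linear":[0,0,1.5],"angular":[0,0,0],"gripper":-1},
    {"linear":[0,0,3],"angular":[0,0,0],"gripper":-1},
    {"linear":[0,0,4.5],"angular":[0,0,0],"gripper":-1},
    {"linear":[0,0,4.5],"angular":[0,0,0],"gripper":-1}
  ]
}}

```text
time_s: 15.6
position: [0.4606, 0.0672, 0.0931]
tool_rot: [[-0.117, 0.993, -0.0], [0.993, 0.117, -0.0], [0.0, -0.0, -1.0]]
ft_force: [-2.8, -0.7, -0.1]
grip_width: 0.0206
```

>>> {"fn": "servo_tool", "kwargs": {
  "commands": [
    {"linear":[0,0,1.5],"angular":[0,0,0],"gripper":-1},
    {"linear":[0,0,3],"angular":[0,0,0],"gripper":-1},
    {"linear":[0,0,3],"angular":[0,0,0],"gripper":-1}
  ]
}}

```text
time_s: 15.9
position: [0.4606, 0.0672, 0.0901]
tool_rot: [[-0.117, 0.993, -0.0], [0.993, 0.117, -0.0], [0.0, -0.0, -1.0]]
ft_force: [-4.0, -0.9, -0.3]
grip_width: 0.021
```

>>> {"fn": "servo_tool", "kwargs": {
  "commands": [
    {"linear":[0,0,1],"angular":[0,0,0],"gripper":-1},
    {"linear":[0,0,2],"angular":[0,0,0],"gripper":-1},
    {"linear":[0,0,2],"angular":[0,0,0],"gripper":-1}
  ]
}}

```text
time_s: 16.2
position: [0.4606, 0.0672, 0.0882]
tool_rot: [[-0.117, 0.993, -0.0], [0.993, 0.117, 0.0], [0.0, -0.0, -1.0]]
ft_force: [-2.6, -1.1, -0.4]
grip_width: 0.0212
```

>>> {"fn": "servo_tool", "kwargs": {
  "commands": [
    {"linear":[0,0,0.7],"angular":[0,0,0],"gripper":-1},
    {"linear":[0,0,0.7],"angular":[0,0,0],"gripper":-1}
  ]
}}

```text
time_s: 16.4
position: [0.4606, 0.0672, 0.0876]
tool_rot: [[-0.117, 0.993, -0.0], [0.993, 0.117, -0.0], [-0.0, -0.0, -1.0]]
ft_force: [-3.7, -1.5, 0.7]
grip_width: 0.0211
```

```bash
python3 - <<'E'
from h import *
s,p=snap('wrist','w15.png')
print(s['position'],s['ft_force'],s['wrist_torque'],s['grip_width'],s['time_s'])
c=p['frame'][160:320,240:400]; cv2.imwrite('pics/w15c.png',cv2.resize(c,None,fx=4,fy=4,interpolation=cv2.INTER_CUBIC))
E
```

```text
[0.46064097 0.06723602 0.08756334] [-3.65320709 -1.46603883  0.68306626] [-0.25649596  0.61557771 -0.02755188] 0.021066197692068415 16.4
```

View pics/w15c.png

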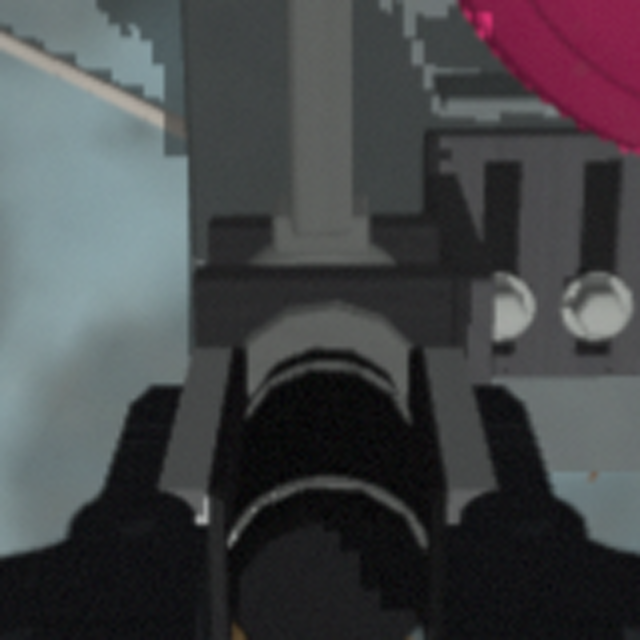

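>>> {"fn": "servo_tool", "kwargs": {
  "commands": [
    {"linear":[0,0,0.6],"angular":[0,0,0],"gripper":-1},
    {"linear":[0,0,0.6],"angular":[0,0,0],"gripper":-1}
  ]
}}

```text
time_s: 16.65
position: [0.4607, 0.0672, 0.0874]
tool_rot: [[-0.117, 0.993, 0.0], [0.993, 0.117, -0.0], [-0.0, 0.0, -1.0]]
ft_force: [-4.6, -1.2, 5.2]
grip_width: 0.0209
```

>>> {"fn": "servo_tool", "kwargs": {
  "commands": [
    {"linear":[0,0,0.6],"angular":[0,0,0],"gripper":-1},
    {"linear":[0,0,0.6],"angular":[0,0,0],"gripper":-1}
  ]
}}

```text
time_s: 16.85
position: [0.4607, 0.0672, 0.0873]
tool_rot: [[-0.117, 0.993, 0.001], [0.993, 0.117, -0.0], [-0.0, 0.001, -1.0]]
ft_force: [-6.8, -1.2, 12.1]
grip_width: 0.0208
```

Fz rises steeply at TCP z = 0.0873, so the collar is seated. I'll relax the push and release.

>>> {"fn": "servo_tool", "kwargs": {
  "commands": [
    {"linear":[0,0,-0.9],"angular":[0,0,0],"gripper":-1},
    {"linear":[0,0,-0.9],"angular":[0,0,0],"gripper":-1},
    {"linear":[0,0,-0.9],"angular":[0,0,0],"gripper":0.1},
    {"linear":[0,0,-0.9],"angular":[0,0,0],"gripper":0.1},
    {"linear":[0,0,-0.9],"angular":[0,0,0],"gripper":0.1},
    {"linear":[0,0,-0.9],"angular":[0,0,0],"gripper":0.1},
    {"linear":[0,0,-0.9],"angular":[0,0,0],"gripper":0.1}
  ],
  "force": 20
}}

```text
time_s: 17.55
position: [0.4608, 0.0673, 0.0873]
tool_rot: [[-0.117, 0.993, 0.0], [0.993, 0.117, 0.0], [-0.0, 0.0, -1.0]]
ft_force: [-0.9, -0.1, -0.6]
grip_width: 0.0467
```

```bash
python3 - <<'E'
from h import *
s,p=snap('wrist','w16.png')
print(s['position'],s['ft_force'],s['wrist_torque'],s['grip_width'],s['time_s'])
c=p['frame'][160:320,240:400]; cv2.imwrite('pics/w16c.png',cv2.resize(c,None,fx=4,fy=4,interpolation=cv2.INTER_CUBIC))
E
```

```text
[0.46082644 0.06725052 0.08734568] [-0.94573    -0.10055746 -0.63720407] [0.01368526 0.00110499 0.05532424] 0.0467497500960221 17.55
```

View pics/w16c.png

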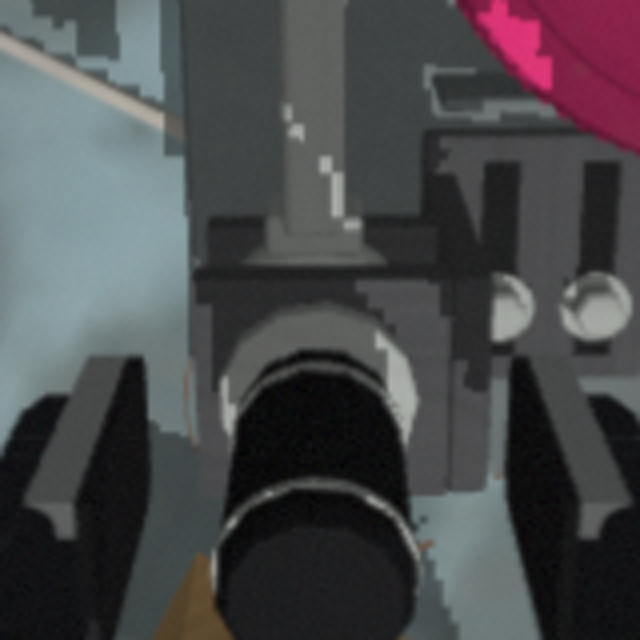

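Released: the collar sits on the ear around crop (318,390), with the grip upright and clear of both pads. I'll lift away.

>>> {"fn": "servo_tool", "kwargs": {
  "commands": [
    {"linear":[0,0,-10],"angular":[0,0,0],"gripper":0.2},
    {"linear":[0,0,-35],"angular":[0,0,0],"gripper":0.5},
    {"linear":[0,0,-70],"angular":[0,0,0],"gripper":0.8},
    {"linear":[0,0,-113],"angular":[0,0,0],"gripper":1},
    {"linear":[0,0,-113],"angular":[0,0,0],"gripper":1},
    {"linear":[0,0,-113],"angular":[0,0,0],"gripper":1},
    {"linear":[0,0,-113],"angular":[0,0,0],"gripper":1}
  ]
}}

```text
time_s: 18.3
position: [0.4601, 0.0673, 0.1997]
tool_rot: [[-0.117, 0.993, -0.002], [0.993, 0.117, 0.0], [0.0, -0.001, -1.0]]
ft_force: [-0.4, 0.0, 0.0]
grip_width: 0.0852
```

```bash
python3 - <<'E'
from h import *
s,p=snap('wrist','w17.png')
print(s['position'],s['ft_force'],s['grip_width'],s['time_s'])
c=p['frame'][120:260,230:420]; cv2.imwrite('pics/w17c.png',cv2.resize(c,None,fx=4.2,fy=4.2,interpolation=cv2.INTER_CUBIC))
for q in ['pin_grip','cup','amber_bottle']:
  for r in env.trace(p,q)[:1]:
        m=r['pixels']; ys,xs=np.nonzero(m); print(q,round(r['confidence'],2),np.round(r['extent'],1),xs.mean().round(1),ys.mean().round(1),m.sum())
s2,p2=snap('scene'); c=p2['frame'][140:300,240:440]; cv2.imwrite('pics/scene17.png',cv2.resize(c,None,fx=3.6,fy=3.6,interpolation=cv2.INTER_CUBIC))
E
```

```text
[0.46014659 0.06728746 0.19971935] [-0.41551697  0.03871245  0.00170867] 0.08522479794843633 18.3
pin_grip 0.84 [310.1 186.6 335.6 233. ] 321.0 209.0 1064
cup 0.47 [305.2 187.4 337.9 230.2] 321.2 208.5 1086
```

View pics/w17c.png

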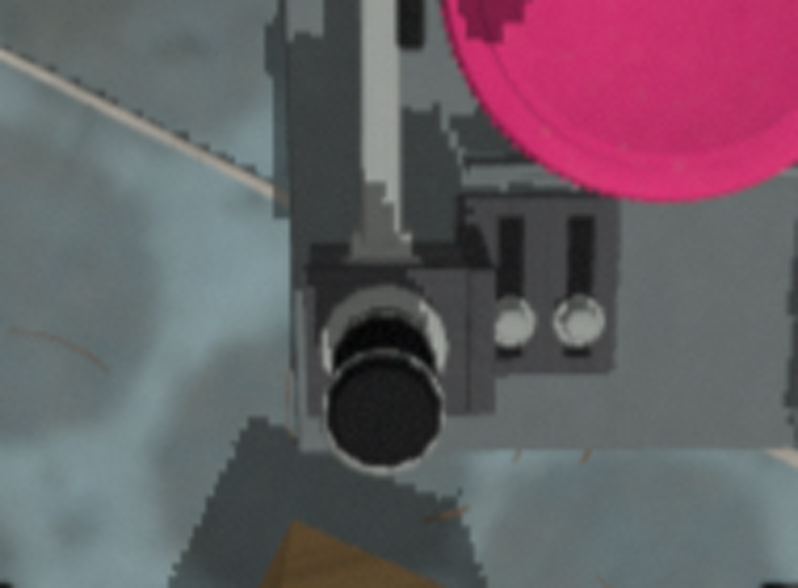

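View pics/scene17.png

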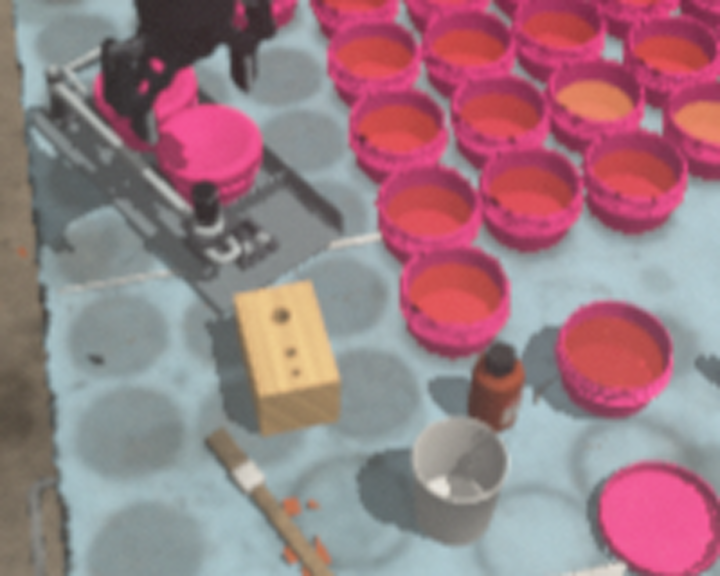

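The pin is seated in the bracket with its collar on the ear, and the other items are in place. I'll check the lean numerically, then hand in.

```bash
python3 - <<'E'
from h import *
s,p=snap('wrist')
f=lambda u,v:(230+u/4.2,120+v/4.2)
a=atz(p,f(385,408),.114,s);b=atz(p,f(384,346),.070,s)
print(a,b,'lean rad',np.linalg.norm((a-b)[:2])/.044, 'hole .4608 .0665', s['qvel'].round(2))
s2,p2=snap('top')
for q in ['cup','amber_bottle','spare_lid']:
  for r in env.trace(p2,q)[:1]:
    ys,xs=np.nonzero(r['pixels']); print(q,xs.mean().round(1),ys.mean().round(1))
env.close_job()
E
```

```text
[0.46028336 0.06798255 0.114     ] [0.46019765 0.06672255 0.07      ] lean rad 0.028702484293333223 hole .4608 .0665 [ 0.01 -0.15 -0.32  0.02 -0.03  0.02]
cup 399.0 214.2
amber_bottle 379.1 189.5
spare_lid 422.7 175.7
the job is handed in; nothing more can be done
```

The bar is locked and the job is handed in after about 18 s of the 72 s. I swung the bar shut at its middle with the closed fingers, using about 7 N. I then took the pin from the block and lowered it through the upper ear, the eye and the lower ear until the collar sat on the upper ear.

- **Forces:** side force during the insertion was about 7 N at most. A brief 12 N of vertical force marked the seating, and I relaxed it before letting go. These are wrist readings at the end of each move, so a short peak between readings would not show.
- **Pin position:** the last wrist picture puts the collar within about 1 mm of the measured hole, with a lean of about 0.03 rad (limit 0.08). The height at contact matches the collar sitting on the ear.
- **Other items:** the cup, bottle and loose lid moved less than 1 pixel in the top view. The network had not found the open tub reliably earlier, so I checked it only by eye in the scene picture, where it looks undisturbed.
- **Gripper:** it was open and about 11 cm above the seated position, touching nothing, when I handed in.

No check failed or disagreed. I did not measure the bar eye's final position directly, because the ear and pin cover it. That it is held in follows from the pin having gone all the way down through it.

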